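# Finish the crosswise drying crib in a dive service bay

### The job

Finish the drying crib on the blue-grey plate. First lay the loose white slat over the two bare black pads at the open ends of the bottom pair, parallel to the white slat already lying across. Then pull the yellow board out of the slotted stand, lay it down flat on the worktop and let go, take it again across its width, and lay it flat and crosswise on the top two slats, over their middle pads with its ends sticking out evenly; lower both pieces into place rather than dropping them, and leave the rest of the crib, the other boards and everything else where they are.

Things in the scene. Friction and masses are not known exactly. Their poses are not given: they have to be found in the camera images.
- plate: fixed blue-grey anodised drip plate, 170 x 170 x 6 mm; origin at the centre of its underside, z up. On it the crib of 18 mm thick slats: bottom pair along the plate's x at y = +45 and -45 mm; second layer along y, one slat there at x = +45 mm, the place at x = -45 mm open; the yellow board goes on top along x at y = 0. Layers begin 6, 24 and 42 mm above the worktop
- slat_place (a point): where the middle (centre of volume) of the loose slat must come: over the bare pads of the bottom pair, 33 mm above the worktop; axes as the plate's (the slat's length goes along y)
- board_place (a point): where the middle (centre of volume) of the flat yellow board must come: over the centre of the plate, 49 mm above the worktop; axes as the plate's (the board's length goes along x)
- slat: the loose one: white nylon slat, 140 x 24 x 18 mm, lying flat; origin at the centre of its underside, x along its length, z up. It starts on the bare worktop. A black pad, 50 mm long, is inlaid in the middle of its top and underside
- slat_mid (a point): centre of volume of the loose slat, 9 mm above its underside; axes as the slat's
- board: yellow plastic board, 140 x 50 x 14 mm, starting on its long edge in one of the stand's three slots; origin at the middle of the lower long edge face; x along its length (140), y across its thickness (14), z along its width (50, up at the start)
- board_mid (a point): centre of volume of the yellow board, 25 mm from the origin along its z; axes as the board's
- stand: fixed polished aluminium stand, 100 (x) x 170 (y) x 32 mm high; three slots along x at y = -50, 0, +50 mm, 17 mm wide, open above and at both ends, floor 10 mm above the worktop; a board in a slot reaches 60 mm above the worktop, 28 mm above the stand, and sticks out about 20 mm at each end; origin at the centre of its underside
- low_a: part of the crib, bottom layer at the plate's y = +45 mm: white nylon slat, 140 x 24 x 18 mm, lying flat; origin at the centre of its underside, x along its length, z up. Black pads 24 mm long, 45 mm either side of its middle. Leave it
- low_b: part of the crib, bottom layer at the plate's y = -45 mm: white nylon slat, 140 x 24 x 18 mm, lying flat; origin at the centre of its underside, x along its length, z up. Black pads 24 mm long, 45 mm either side of its middle. Leave it
- cross_a: part of the crib, second layer at the plate's x = +45 mm: white nylon slat, 140 x 24 x 18 mm, lying flat; origin at the centre of its underside, x along its length, z up. Black pad 50 mm long in its middle. Leave it
- blue_board: blue board of the same size as the yellow one (140 x 50 x 14 mm) standing on its long edge in another slot of the stand; origin at the middle of its lower edge. Leave it there.
- grey_board: grey board of the same size as the yellow one (140 x 50 x 14 mm) standing on its long edge in another slot of the stand; origin at the middle of its lower edge. Leave it there.
- reg_black: matte black diving regulator second stage, a 66 mm disc 34 mm thick standing on its rim, 67 mm tall; origin at the middle of its foot. Leave it alone.
- reg_yellow: yellow diving regulator second stage, a 66 mm disc 34 mm thick standing on its rim, 67 mm tall; origin at the middle of its foot. Leave it alone.
- reg_blue: cobalt blue diving regulator second stage, a 66 mm disc 34 mm thick standing on its rim, 67 mm tall; origin at the middle of its foot. Leave it alone.
- reg_stand: fixed aluminium tray with three pockets, 52 x 262 x 20 mm, holding the regulators; origin at the centre of its underside
- adapter: stainless torque adapter, about 60 x 32 x 19 mm, on the worktop; origin in the middle of its underside. Leave it alone
- clamp: white nylon mouthpiece clamp, a ring 40 mm across and 10 mm high with a small latch; origin in the middle of its underside. Leave it alone

How it is judged:
On the way, in this order (a step that is already met when the one before it is completed fails the run):
1. the loose slat is lowered over its place while still in the fingers (within 8 mm of its resting height, not dropped) (x of slat_mid in the frame of slat_place between -0.015 and 0.015 m and y of slat_mid in the frame of slat_place between -0.018 and 0.018 m and z of slat_mid in the frame of slat_place between -0.008 and 0.008 m and contact force between the fingers and slat above 0.5 N), for 0.05 s.
2. the loose slat lies released in its place in the second layer (x of slat_mid in the frame of slat_place between -0.012 and 0.012 m and y of slat_mid in the frame of slat_place between -0.015 and 0.015 m and z of slat_mid in the frame of slat_place between -0.004 and 0.004 m and angle between the x axis of slat and the y axis of plate, either way round below 0.15 rad and angle between the z axis of slat and the z axis of plate, either way round below 0.1 rad and contact force between the fingers and slat below 0.1 N and linear speed of slat below 0.02 m/s), for 0.2 s.
3. the yellow board lies flat on the worktop, let go (height (world z) of board_mid below 0.012 m and angle between the y axis of board and the z axis of plate, either way round below 0.1 rad and contact force between the fingers and board below 0.1 N and linear speed of board below 0.02 m/s), for 0.2 s.
4. the yellow board is lowered over its place while still in the fingers (within 8 mm of its resting height, not dropped) (x of board_mid in the frame of board_place between -0.018 and 0.018 m and y of board_mid in the frame of board_place between -0.018 and 0.018 m and z of board_mid in the frame of board_place between -0.008 and 0.008 m and contact force between the fingers and board above 0.5 N), for 0.05 s.
At the end, for the whole second after the job is handed in: Loose slat flat in the open second-layer place (12 mm across, 15 mm along, 4 mm in height, 0.15 rad) and yellow board flat across the top (15 mm each way, 4 mm in height, 0.15 rad), both released and at rest; the other three crib slats within 15 mm of where they were (all of step 2 and x of board_mid in the frame of board_place between -0.015 and 0.015 m and y of board_mid in the frame of board_place between -0.015 and 0.015 m and z of board_mid in the frame of board_place between -0.004 and 0.004 m and angle between the x axis of board and the x axis of plate, either way round below 0.15 rad and angle between the y axis of board and the z axis of plate, either way round below 0.1 rad and contact force between the fingers and board below 0.1 N and linear speed of board below 0.02 m/s and distance of each of low_a, low_b, cross_a from where it was at the start of the episode below 0.015 m); the robot touches nothing.
It fails at once if a bystander (regulator, other board, adapter, clamp) is moved more than 30 mm (distance of any of reg_black, reg_yellow, reg_blue, blue_board, grey_board, adapter, clamp from where it was at the start of the episode above 0.03 m).
It fails at once if a slat of the standing crib is moved more than 25 mm (distance of any of low_a, low_b, cross_a from where it was at the start of the episode above 0.025 m).
It also fails if it takes over 72 s, if anything falls off the work surface, if the arm or the gripper's body presses on something with over 40 N, if the wrist force passes 120 N, or if a joint passes its speed limit or range.

### The arm

A 7-joint arm with a two-finger parallel gripper is mounted at the origin on the work surface. World frame = base frame: x ahead of the robot, y to its left, z up, the work surface at z = 0. Lengths are in m, angles in rad, forces in N, time in s.
With the tool pointing down it reaches from about 0.425 to 0.875 m from the base axis. Payload 9.9 kg.
Tool frame: the origin (TCP) lies midway between the tips of the shut fingers; the grasp point (between the pads) lies 19 mm behind it; z points along the fingers, y is the line along which they close (so a half turn about z gives the same grasp; the last joint's range is limited). The gripper opens to 85 mm and grips with 20 to 120 N. Pads are 22 mm wide; open, the fingers measure 114 mm over their backs; the gripper's body (76 mm by 85 mm) begins 54 mm behind the grasp point. The pads swing forward as they close: fully open they stand 13 mm farther back than shut.
Start: joints at [1.122, 0.576, 0.025, 1.437, -0.015, 1.129, -0.057], TCP at [0.241, -0.631, 0.231] pointing down, gripper open.
Joint ranges: [-2.76, 2.76], [-0.34, 2.15], [-1.52, 1.57], [0.19, 2.46], [-1.09, 4.23], [0.17, 1.99], [-2.82, 2.82]. Speed limits (rad/s): [2.22, 2.22, 3.01, 3.01, 3.14, 3.14, 3.14].

### API

Orientations are given as [roll, pitch, yaw] about the fixed x, y, z axes, in that order (R = Rz(yaw) Ry(pitch) Rx(roll)).
In Python, from plant import get_state, optics, job gives the robot as it stands.
- The arm moves only by the tool play_rows, never from a script. Its argument "rows" is a list of rows, each an object with "rot": the turn, a rotation vector about the world's x, y, z in rad, a list of three; "offset": the shift along the world's x, y, z in units of 30 mm (1.0 is 30 mm), a list of three; "gripper": the opening, from 0 (shut) to 1 (fully open). In form: [{"rot": [rx, ry, rz], "offset": [dx, dy, dz], "gripper": gripper}, ...]. A call has 1 to 20 rows; each row is the pose to reach, as a shift and turn from the pose commanded when the call began; what a row does not reach only later rows make up. A row lasts 1/12 s, in which the tool goes at most 41.7 mm and 7.16 degrees, less where a joint would pass 70% of its speed; a pose out of reach is approached as far as the arm can. A call with a gripper value outside its range is refused whole. The fingers move at their own pace and stop on an object; the grip force is fixed at half the most. Time passes only in rows, so rows that repeat a pose let the fingers close. It gives the time, the measured TCP pose, the force, the opening and the grip force at its end, in the units of the state.
- get_state(): the state, without advancing time (a new reading comes with each control period).
- optics.snapshot(name): name is "side" or "top"; returns (picture, depth): 384x512x3 uint8, blue, green, red; 384x512 float32, m along the optical axis (not along the pixel's ray), 0 where there is no reading.
- optics.get_calibration(name): a dict with "vertical_fov" (degrees; the focal length in pixels is half the picture's height over the tangent of half this angle, whatever the lens; pixels are square), "cx", "cy" (the principal point, pixels), "rvec" (rotation vector, rad) and "tvec" (3), from world to camera coordinates, as OpenCV has them. Camera axes: x right, y down, z forward; pixel columns grow to the right and rows downward; lengths in m; the calibration is good to about 2 mm. A picture is of the moment at which its call begins. get_calibration takes no time and is no camera call.
- job.hand_in(): hands the job in; it is judged then, once.
The state is a dict: "clock": time; "joint_pos": joint angles; "dq": joint speeds; "tau": joint torques, N m; "eef_pos": TCP position; "tool_rot": TCP orientation; "ft_force": force on the tool from outside, world axes, zero at the start; "ft_torque": the same for the moment, N m; "grip_width": finger opening in m; "grasp_force": force on a finger pad.
Only numpy, scipy, OpenCV 4.12 (cv2) and the standard library are available. Lean on these libraries where they do the work, as an engineer would, in place of code of your own. Each camera call takes 0.05 s, during which the arm holds its last target. There are 200 camera calls.

## Working session

There is one attempt and no reset: what is moved stays moved. The work goes in short steps, Python scripts to look and compute and a tool call to move; the robot and the scene stay as the last step left them, time stands still between calls to the robot, and variables do not carry over. Pictures are saved under pics/ and viewed, at most 10 in all, crops included, and the job is handed in when it is done.

Besides the shell and the picture viewer there is one more tool, called as name(argument=value, ...), one argument or row to a line, values as JSON. play_rows: Moves the arm, as the interface text tells. Its arguments: {"type":"object","properties":{"rows":{"type":"array"}},"required":["rows"]}

```bash
mkdir -p pics
cat > h.py <<'E'
import numpy as np, cv2
from plant import get_state, optics, job
def snap(n,f):
    p,d=optics.snapshot(n); cv2.imwrite(f'pics/{f}.png',p); np.save(f'pics/{f}.npy',d); return p,d
def cam(n):
    c=optics.get_calibration(n); f=192/np.tan(np.radians(c['vertical_fov'])/2)
    R=cv2.Rodrigues(np.array(c['rvec'],float))[0]; return f,c['cx'],c['cy'],R,np.array(c['tvec'],float).ravel()
def pz(n,u,v,z):  # pixel -> world at height z
    f,cx,cy,R,t=cam(n); r=R.T@np.array([(u-cx)/f,(v-cy)/f,1]); o=-R.T@t
    return o+r*(z-o[2])/r[2]
def cloud(n,d):
    f,cx,cy,R,t=cam(n); v,u=np.mgrid[:384,:512]
    P=np.stack([(u-cx)/f*d,(v-cy)/f*d,d],-1); return (P-t)@R
E
python3 - <<'E'
from h import *
for n in('top','side'):
    p,d=snap(n,n+'0'); cv2.imwrite(f'pics/{n}0b.png',cv2.resize(p,(800,600),interpolation=cv2.INTER_CUBIC))
    c=cam(n); print(n,c[0],-c[3].T@c[4],optics.get_calibration(n))
print(get_state())
E
```

```text
top 490.3809962085458 [0.29690657 0.05288356 1.51506525] {'vertical_fov': 42.763895739958514, 'cx': 258.8309871537245, 'cy': 194.0103528307049, 'rvec': array([ 2.13041741, -2.09936917,  0.21461959]), 'tvec': array([0.04634239, 0.59595036, 1.42445374])}
side 400.41843846430976 [0.12571294 0.67767042 0.57905987] {'vertical_fov': 51.235286569722724, 'cx': 249.98324957016138, 'cy': 193.01491143554173, 'rvec': array([ 0.82309408, -2.39781728,  1.26242357]), 'tvec': array([0.51945335, 0.21828346, 0.70204831])}
{'clock': 0.1, 'joint_pos': array([ 1.12216685,  0.57644004,  0.02478247,  1.4378474 , -0.01503268,
        1.12900088, -0.05649433]), 'dq': array([-0.00138332, -0.00077588,  0.00061715, -0.00272729,  0.00069138,
       -0.00038156,  0.00125666]), 'tau': array([ 6.85068881e-03, -7.67307329e+01,  2.25841373e+00, -2.86605138e+01,
        1.59501855e-02,  8.74120829e-03, -7.91604248e-05]), 'eef_pos': array([ 0.24073456, -0.63016251,  0.23052453]), 'tool_rot': array([-3.14007893e+00,  1.25278567e-05,  3.64907771e-01]), 'ft_force': array([ 0.57263541, -0.59776257, -0.75103772]), 'ft_torque': array([ 0.01720973,  0.01827053, -0.03923222]), 'grasp_force': 0.0, 'grip_width': 0.08559223214063219}
```

View pics/top0b.png

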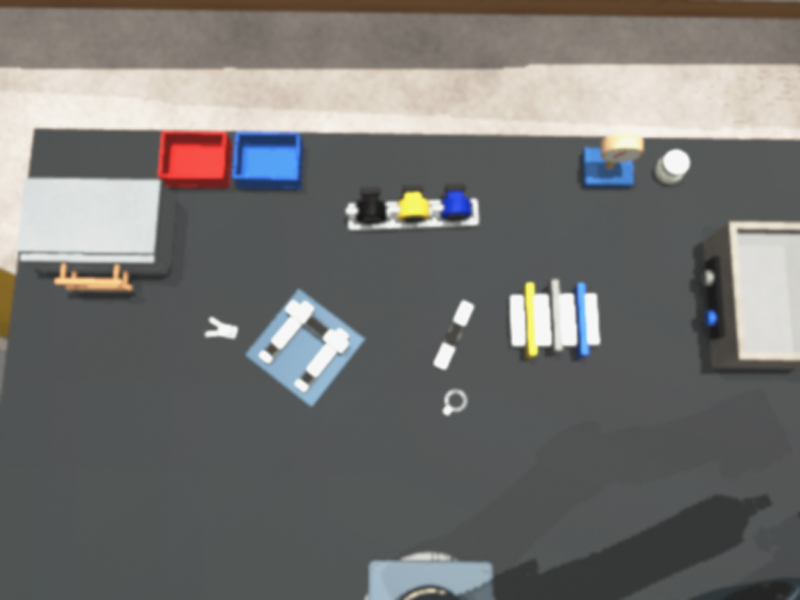

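View pics/side0b.png

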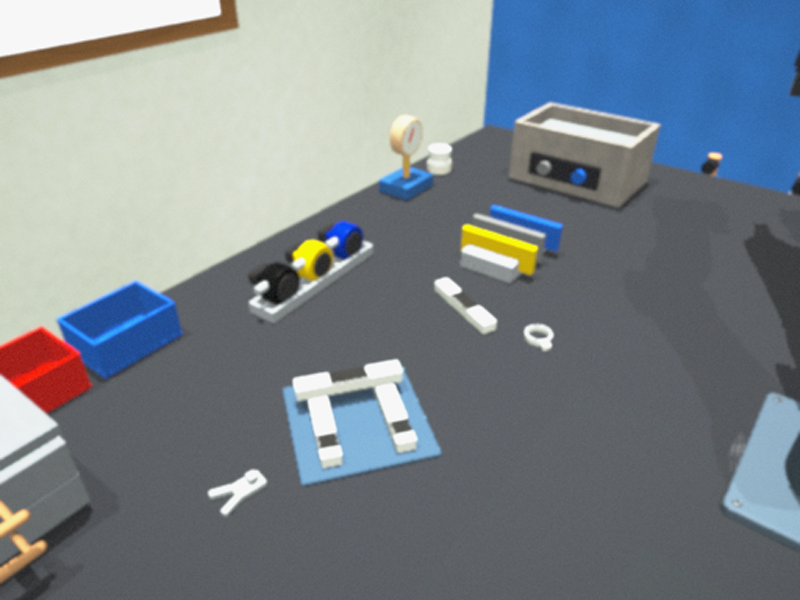

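```bash
cat > m.py <<'E'
from h import *
import sys
def rect(P,m,zr,name):
    ys,xs=np.nonzero(m); Q=np.array([pz(n,x,y,zr)[:2] for x,y in zip(xs,ys)],np.float32)
    c,s,a=cv2.minAreaRect(Q*1000); print(n,name,len(xs),'c',np.round(c,1),'s',np.round(s,1),'a',round(a,1),'zmed',np.round(np.median(P[m][:,2])*1000,1), 'mean',np.round(Q.mean(0)*1000,1))
def box(m,u0,v0,u1,v1):
    k=np.zeros_like(m); k[int(v0*.64):int(v1*.64),int(u0*.64):int(u1*.64)]=1; return m&k
def big(m):
    k,l,s,_=cv2.connectedComponentsWithStats(m.astype(np.uint8)); return l==1+np.argmax(s[1:,4])
if __name__=='__main__':
  B={'top':dict(slat=(425,290,485,378),yel=(515,270,545,365),plate=(235,280,375,415),crib=(235,280,375,415)),
   'side':dict(slat=(420,270,505,340),yel=(450,215,545,280),plate=(270,350,450,490),crib=(270,350,450,490))}
  for n in('top','side'):
    p=cv2.imread(f'pics/{n}0.png');d=np.load(f'pics/{n}0.npy');P=cloud(n,d);h=cv2.cvtColor(p,cv2.COLOR_BGR2HSV)
    W=(h[...,2]>140)&(h[...,1]<60); b=B[n]
    print(n,'table z',np.median(P[int(380*.64):int(440*.64),int(300*.64):int(400*.64),2])*1000 if n=='top' else np.median(P[300:350,220:320,2])*1000)
    rect(P,box(W,*b['slat']),.018,'slat')
    ym=big(box((abs(h[...,0].astype(int)-27)<8)&(h[...,1]>120)&(h[...,2]>90),*b['yel'])); rect(P,ym,.06,'yellow')
    if n=='top':
      pl=box((h[...,1]>60)&(abs(h[...,0].astype(int)-105)<15)&(h[...,2]>70)|W,*b['plate']); rect(P,big(pl),.006,'plate')
      rect(P,box(W,325,270,600,380) & box(W,508,285,602,350),.032,'standtop')
    Z=P[...,2]
    # height-based
    for k,lo,hi in(('slat',.009,.03),('crib',.033,.06),('yel',.05,.08)):
      m=box((Z>lo)&(Z<hi)&(d>0),*b[k]); 
      if m.sum()>20: 
        Q=P[m][:,:2].astype(np.float32)*1000; c,s,a=cv2.minAreaRect(Q); print('  depth',k,m.sum(),np.round(c,1),np.round(s,1),round(a,1),'z',np.median(Z[m]).round(4),'mean',Q.mean(0).round(1),'pca',np.degrees(np.arctan2(*np.linalg.eigh(np.cov(Q.T))[1][::-1,1])).round(1))
E
python3 m.py
python3 - <<'E'
import cv2
p=cv2.imread('pics/top0.png'); a=cv2.resize(p[170:270,150:250],None,fx=4,fy=4,interpolation=2); b=cv2.resize(p[170:270,270:370+20][:, :100],None,fx=4,fy=4,interpolation=2)
cv2.imwrite('pics/c1.png',cv2.hconcat([a,b]))
E
```

```text
top table z 0.09331093087345423
top slat 323 c [543.  -42.5] s [ 30.5 146.3] a 66.4 zmed 15.9 mean [541.6 -41.9]
top yellow 225 c [ 567.3 -187.1] s [144.2  21.3] a 0.5 zmed 58.0 mean [ 564.4 -185.7]Traceback (most recent call last):
  File "m.py", line 20, in <module>
    pl=box((h[...,1]>60)&(abs(h[...,0].astype(int)-105)<15)&(h[...,2]>70)|W,*b['plate']); rect(P,big(pl),.006,'plate')
                                                                                          ~~~~^^^^^^^^^^^^^^^^^^^^^^^^
  File "m.py", line 4, in rect
    ys,xs=np.nonzero(m); Q=np.array([pz(n,x,y,zr)[:2] for x,y in zip(xs,ys)],np.float32)
                                     ~~^^^^^^^^^^
  File "h.py", line 9, in pz
    f,cx,cy,R,t=cam(n); r=R.T@np.array([(u-cx)/f,(v-cy)/f,1]); o=-R.T@t
                ~~~^^^
  File "h.py", line 6, in cam
    c=optics.get_calibration(n); f=192/np.tan(np.radians(c['vertical_fov'])/2)
ValueError: time passes only in moves, steps and waits
```

View pics/c1.png

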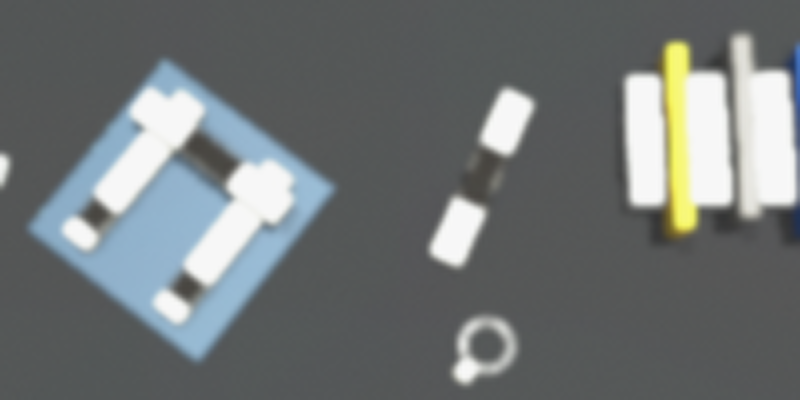

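```bash
sed -i 's/^def cam/import functools\n@functools.lru_cache(None)\ndef cam/' h.py; python3 m.py
python3 - <<'E'
from h import *
C=[(165,58),(334,186),(198,362),(28,229)]
Q=np.array([pz('top',u/4+150-.4,v/4+170-.4,.006)[:2] for u,v in C])*1000
print(Q.round(1),Q.mean(0),'edges',np.linalg.norm(Q-np.roll(Q,-1,0),axis=1),np.degrees(np.arctan2(*(Q[0]-Q[3]+Q[1]-Q[2])[::-1])))
E
```

```text
top table z 0.09331093087345423
top slat 323 c [543.  -42.5] s [ 30.5 146.3] a 66.4 zmed 15.9 mean [541.6 -41.9]
top yellow 225 c [ 567.3 -187.1] s [144.2  21.3] a 0.5 zmed 58.0 mean [ 564.4 -185.7]
top plate 2800 c [515.9 252.2] s [171.5 171.5] a 53.6 zmed 7.2 mean [513.9 252.5]
top standtop 1565 c [ 579.4 -239.7] s [175.5 128.6] a 89.3 zmed 31.8 mean [ 574.1 -238.7]
  depth slat 350 [549.6 -42.3] [ 66.7 161.5] 86.3 z 0.0175 mean [540.1 -40.5] pca 157.3
  depth crib 360 [550.1 227.2] [140.   24.6] 53.5 z 0.0416 mean [549.7 227. ] pca 53.5
  depth yel 229 [ 568.  -188.1] [139.1  14.9] 1.6 z 0.0595 mean [ 566.6 -187.8] pca -178.3
side table z -0.5478503584299805
side slat 599 c [549.9 -54.7] s [111.8 189.9] a 25.2 zmed 14.2 mean [537.1 -43.9]
side yellow 676 c [ 554.7 -162.2] s [ 88.  181.5] a 83.4 zmed 44.9 mean [ 551.4 -164.9]
  depth slat 458 [527.3 -84.8] [123.  144.8] 67.6 z 0.0169 mean [540.4 -47. ] pca 131.3
  depth crib 727 [552.8 228.6] [139.8  27.4] 53.0 z 0.0408 mean [550.9 231.3] pca 53.3
  depth yel 628 [ 575.5 -235.1] [147.6 116.7] 1.2 z 0.0576 mean [ 571.7 -222.7] pca 153.8
[[635.1 270. ]
 [535.  134.2]
 [397.5 234.7]
 [497.8 370.3]] [516.35557948 252.31615307] edges [168.68241746 170.32103162 168.70074313 170.0095228 ] -36.158599866344716
```

play_rows(
  rows=[
    {"rot": [0,0,-0.77],"offset": [10.06,19.6,-1.0],"gripper": 1},
    {"rot": [0,0,-0.77],"offset": [10.06,19.6,-1.0],"gripper": 1},
    {"rot": [0,0,-0.77],"offset": [10.06,19.6,-1.0],"gripper": 1},
    {"rot": [0,0,-0.77],"offset": [10.06,19.6,-1.0],"gripper": 1},
    {"rot": [0,0,-0.77],"offset": [10.06,19.6,-1.0],"gripper": 1},
    {"rot": [0,0,-0.77],"offset": [10.06,19.6,-1.0],"gripper": 1},
    {"rot": [0,0,-0.77],"offset": [10.06,19.6,-1.0],"gripper": 1},
    {"rot": [0,0,-0.77],"offset": [10.06,19.6,-1.0],"gripper": 1},
    {"rot": [0,0,-0.77],"offset": [10.06,19.6,-1.0],"gripper": 1},
    {"rot": [0,0,-0.77],"offset": [10.06,19.6,-1.0],"gripper": 1},
    {"rot": [0,0,-0.77],"offset": [10.06,19.6,-1.0],"gripper": 1},
    {"rot": [0,0,-0.77],"offset": [10.06,19.6,-1.0],"gripper": 1},
    {"rot": [0,0,-0.77],"offset": [10.06,19.6,-1.0],"gripper": 1},
    {"rot": [0,0,-0.77],"offset": [10.06,19.6,-1.0],"gripper": 1},
    {"rot": [0,0,-0.77],"offset": [10.06,19.6,-1.0],"gripper": 1},
    {"rot": [0,0,-0.77],"offset": [10.06,19.6,-1.0],"gripper": 1},
    {"rot": [0,0,-0.77],"offset": [10.06,19.6,-1.0],"gripper": 1},
    {"rot": [0,0,-0.77],"offset": [10.06,19.6,-1.0],"gripper": 1},
    {"rot": [0,0,-0.77],"offset": [10.06,19.6,-1.0],"gripper": 1},
    {"rot": [0,0,-0.77],"offset": [10.06,19.6,-1.0],"gripper": 1},
  ],
)

```text
clock: 1.77
eef_pos: [0.542, -0.0442, 0.2012]
tool_rot: [3.141, 0.0, -0.407]
ft_force: [0.8, 0.4, -0.2]
grip_width: 0.0856
grasp_force: 0.0
```

play_rows(
  rows=[
    {"rot": [0,0,0],"offset": [0,0,-1.3],"gripper": 0.7},
    {"rot": [0,0,0],"offset": [0,0,-2.6],"gripper": 0.7},
    {"rot": [0,0,0],"offset": [0,0,-3.9],"gripper": 0.7},
    {"rot": [0,0,0],"offset": [0,0,-5.0],"gripper": 0.7},
    {"rot": [0,0,0],"offset": [0,0,-5.8],"gripper": 0.7},
    {"rot": [0,0,0],"offset": [0,0,-6.3],"gripper": 0.7},
    {"rot": [0,0,0],"offset": [0,0,-6.55],"gripper": 0.7},
    {"rot": [0,0,0],"offset": [0,0,-6.55],"gripper": 0.7},
    {"rot": [0,0,0],"offset": [0,0,-6.55],"gripper": 0.7},
    {"rot": [0,0,0],"offset": [0,0,-6.55],"gripper": 0},
    {"rot": [0,0,0],"offset": [0,0,-6.55],"gripper": 0},
    {"rot": [0,0,0],"offset": [0,0,-6.55],"gripper": 0},
    {"rot": [0,0,0],"offset": [0,0,-6.55],"gripper": 0},
    {"rot": [0,0,0],"offset": [0,0,-6.55],"gripper": 0},
    {"rot": [0,0,0],"offset": [0,0,-6.55],"gripper": 0},
    {"rot": [0,0,0],"offset": [0,0,-6.55],"gripper": 0},
    {"rot": [0,0,0],"offset": [0,0,-6.55],"gripper": 0},
    {"rot": [0,0,0],"offset": [0,0,-6.55],"gripper": 0},
  ],
)

```text
clock: 3.27
eef_pos: [0.5434, -0.0426, 0.0061]
tool_rot: [-3.141, -0.002, -0.405]
ft_force: [-1.1, 0.2, 7.9]
grip_width: 0.0223
grasp_force: 59.1
```

play_rows(
  rows=[
    {"rot": [0,0,0],"offset": [0,0,0.5],"gripper": 0},
    {"rot": [0,0,0],"offset": [0,0,1.5],"gripper": 0},
    {"rot": [0,0,0],"offset": [0,0,2.7],"gripper": 0},
    {"rot": [0,0,0.12],"offset": [-0.2,0.9,3.6],"gripper": 0},
    {"rot": [0,0,0.24],"offset": [-0.4,1.8,4],"gripper": 0},
    {"rot": [0,0,0.36],"offset": [-0.6,2.8,4],"gripper": 0},
    {"rot": [0,0,0.48],"offset": [-0.8,3.8,4],"gripper": 0},
    {"rot": [0,0,0.6],"offset": [-1.0,4.8,4],"gripper": 0},
    {"rot": [0,0,0.72],"offset": [-1.2,5.8,4],"gripper": 0},
    {"rot": [0,0,0.84],"offset": [-1.4,6.8,4],"gripper": 0},
    {"rot": [0,0,0.96],"offset": [-1.6,7.8,4],"gripper": 0},
    {"rot": [0,0,1.08],"offset": [-1.8,8.8,4],"gripper": 0},
    {"rot": [0,0,1.2],"offset": [-2.0,9.8,4],"gripper": 0},
    {"rot": [0,0,1.3],"offset": [-2.1,10.5,4],"gripper": 0},
    {"rot": [0,0,1.339],"offset": [-2.163,10.75,4],"gripper": 0},
    {"rot": [0,0,1.339],"offset": [-2.163,10.75,4],"gripper": 0},
    {"rot": [0,0,1.339],"offset": [-2.163,10.75,4],"gripper": 0},
    {"rot": [0,0,1.339],"offset": [-2.163,10.75,4],"gripper": 0},
    {"rot": [0,0,1.339],"offset": [-2.163,10.75,4],"gripper": 0},
    {"rot": [0,0,1.339],"offset": [-2.163,10.75,4],"gripper": 0},
  ],
)

```text
clock: 4.93
eef_pos: [0.4782, 0.2785, 0.1249]
tool_rot: [3.141, 0.0, 0.931]
ft_force: [-0.0, -0.1, -1.2]
grip_width: 0.0223
grasp_force: 59.3
```

Run:
```python
from h import *
p,d=snap('side','side1'); t,_=snap('top','top1')
a=cv2.resize(p[170:320,150:310],None,fx=3,fy=3,interpolation=2); b=cv2.resize(t[140:290,120:230],None,fx=3,fy=3,interpolation=2)
cv2.imwrite('pics/c2.png',cv2.hconcat([a,b])[:600,:800])
s=get_state();print(s['eef_pos'],s['tool_rot'],s['ft_force'],s['grip_width'])
```

```text
[0.47805041 0.27907904 0.1248519 ] [3.14130955e+00 1.38058615e-04 9.32011192e-01] [-0.01211179 -0.08216675 -1.55249346] 0.02197629214713299
```

View pics/c2.png

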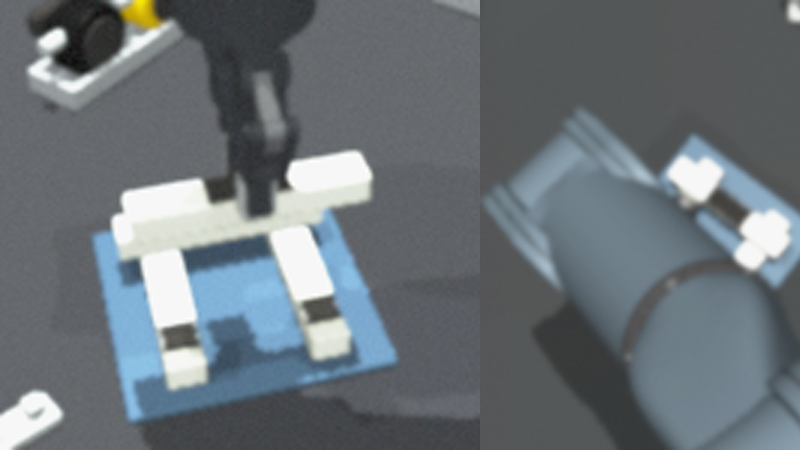

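play_rows(
  rows=[
    {"rot": [0,0,0],"offset": [0,0.02,-0.5],"gripper": 0},
    {"rot": [0,0,0],"offset": [0,0.02,-1.2],"gripper": 0},
    {"rot": [0,0,0],"offset": [0,0.02,-1.8],"gripper": 0},
    {"rot": [0,0,0],"offset": [0,0.02,-2.3],"gripper": 0},
    {"rot": [0,0,0],"offset": [0,0.02,-2.6],"gripper": 0},
    {"rot": [0,0,0],"offset": [0,0.02,-2.8],"gripper": 0},
    {"rot": [0,0,0],"offset": [0,0.02,-2.95],"gripper": 0},
    {"rot": [0,0,0],"offset": [0,0.02,-3.0],"gripper": 0},
    {"rot": [0,0,0],"offset": [0,0.02,-3.05],"gripper": 0},
    {"rot": [0,0,0],"offset": [0,0.02,-3.1],"gripper": 0},
    {"rot": [0,0,0],"offset": [0,0.02,-3.1],"gripper": 0},
    {"rot": [0,0,0],"offset": [0,0.02,-3.1],"gripper": 0},
  ],
)

```text
clock: 6.03
eef_pos: [0.4779, 0.2806, 0.0321]
tool_rot: [3.141, -0.001, 0.934]
ft_force: [0.2, -0.2, 0.8]
grip_width: 0.0222
grasp_force: 59.3
```

play_rows(
  rows=[
    {"rot": [0,0,0],"offset": [0,0,-0.03],"gripper": 0},
    {"rot": [0,0,0],"offset": [0,0,-0.05],"gripper": 0},
    {"rot": [0,0,0],"offset": [0,0,-0.05],"gripper": 0},
  ],
)

```text
clock: 6.28
eef_pos: [0.4777, 0.2805, 0.0303]
tool_rot: [-3.142, -0.0, 0.934]
ft_force: [-0.3, -0.5, -1.3]
grip_width: 0.0223
grasp_force: 59.3
```

play_rows(
  rows=[
    {"rot": [0,0,0],"offset": [0,0,-0.03],"gripper": 0},
    {"rot": [0,0,0],"offset": [0,0,-0.05],"gripper": 0},
    {"rot": [0,0,0],"offset": [0,0,-0.05],"gripper": 0},
    {"rot": [0,0,0],"offset": [0,0,-0.05],"gripper": 0},
  ],
)

```text
clock: 6.62
eef_pos: [0.4778, 0.2805, 0.0301]
tool_rot: [3.141, -0.001, 0.934]
ft_force: [-3.7, -1.6, 17.7]
grip_width: 0.022
grasp_force: 61.5
```

Contact. Release and rise.

play_rows(
  rows=[
    {"rot": [0,0,0],"offset": [0,0,0.04],"gripper": 0},
    {"rot": [0,0,0],"offset": [0,0,0.04],"gripper": 0.6},
    {"rot": [0,0,0],"offset": [0,0,0.04],"gripper": 0.6},
    {"rot": [0,0,0],"offset": [0,0,0.04],"gripper": 0.6},
    {"rot": [0,0,0],"offset": [0,0,0.04],"gripper": 0.6},
    {"rot": [0,0,0],"offset": [0,0,0.04],"gripper": 0.6},
    {"rot": [0,0,0],"offset": [0,0,0.04],"gripper": 0.6},
    {"rot": [0,0,0],"offset": [0,0,0.5],"gripper": 0.6},
    {"rot": [0,0,0],"offset": [0,0,1.3],"gripper": 0.6},
    {"rot": [0,0,0],"offset": [0,0,2.6],"gripper": 0.6},
    {"rot": [0,0,0],"offset": [0,0,3.9],"gripper": 0.6},
    {"rot": [0,0,0],"offset": [0,0,5],"gripper": 0.6},
    {"rot": [0,0,0],"offset": [0,0,5],"gripper": 0.6},
  ],
)

```text
clock: 7.7
eef_pos: [0.4802, 0.2825, 0.1852]
tool_rot: [3.138, -0.009, 0.934]
ft_force: [0.8, -0.1, 0.2]
grip_width: 0.0513
grasp_force: 0.0
```

play_rows(
  rows=[
    {"rot": [0,0,2.236],"offset": [3.0,-15.6,0],"gripper": 0.35},
    {"rot": [0,0,2.236],"offset": [3.0,-15.6,0],"gripper": 0.35},
    {"rot": [0,0,2.236],"offset": [3.0,-15.6,0],"gripper": 0.35},
    {"rot": [0,0,2.236],"offset": [3.0,-15.6,0],"gripper": 0.35},
    {"rot": [0,0,2.236],"offset": [3.0,-15.6,0],"gripper": 0.35},
    {"rot": [0,0,2.236],"offset": [3.0,-15.6,0],"gripper": 0.35},
    {"rot": [0,0,2.236],"offset": [3.0,-15.6,0],"gripper": 0.35},
    {"rot": [0,0,2.236],"offset": [3.0,-15.6,0],"gripper": 0.35},
    {"rot": [0,0,2.236],"offset": [3.0,-15.6,0],"gripper": 0.35},
    {"rot": [0,0,2.236],"offset": [3.0,-15.6,0],"gripper": 0.35},
    {"rot": [0,0,2.236],"offset": [3.0,-15.6,0],"gripper": 0.35},
    {"rot": [0,0,2.236],"offset": [3.0,-15.6,0],"gripper": 0.35},
    {"rot": [0,0,2.236],"offset": [3.0,-15.6,0],"gripper": 0.35},
    {"rot": [0,0,2.236],"offset": [3.0,-15.6,0],"gripper": 0.35},
    {"rot": [0,0,2.236],"offset": [3.0,-15.6,0],"gripper": 0.35},
    {"rot": [0,0,2.236],"offset": [3.0,-15.6,0],"gripper": 0.35},
    {"rot": [0,0,2.236],"offset": [3.0,-15.6,0],"gripper": 0.35},
    {"rot": [0,0,2.236],"offset": [3.0,-15.6,0],"gripper": 0.35},
    {"rot": [0,0,2.236],"offset": [3.0,-15.6,0],"gripper": 0.35},
    {"rot": [0,0,2.236],"offset": [3.0,-15.6,0],"gripper": 0.35},
  ],
)

```text
clock: 9.37
eef_pos: [0.5676, -0.1876, 0.1784]
tool_rot: [3.141, -0.0, -3.117]
ft_force: [0.3, 0.3, -0.2]
grip_width: 0.0298
grasp_force: 0.0
```

Run:
```python
from h import *
s=get_state();print(s['eef_pos'],s['tool_rot'],s['grip_width'])
p,d=snap('side','side2'); t,dt=snap('top','top2')
P=cloud('top',dt);Z=P[...,2]; m=np.zeros(Z.shape,bool); m[175:270,150:240]=1; m&=(Z>.034)&(Z<.06)
k,l,st,_=cv2.connectedComponentsWithStats(m.astype(np.uint8))
for i in range(1,k):
    if st[i,4]>50:
        Q=P[l==i][:,:2].astype(np.float32)*1000; print(len(Q),cv2.minAreaRect(Q),Q.mean(0),np.median(Z[l==i]))
a=cv2.resize(p[110:200,240:380],None,fx=3,fy=3,interpolation=2); b=cv2.resize(p[200:320,150:290],None,fx=3,fy=3,interpolation=2)
cv2.imwrite('pics/c3.png',cv2.vconcat([a,b])[:600,:800])
```

```text
[ 0.56756572 -0.18762694  0.17843703] [ 3.14100360e+00 -3.56112810e-04 -3.11749299e+00] 0.029815720267777845
350 ((550.269287109375, 227.0576934814453), (139.88201904296875, 24.671110153198242), 53.52506637573242) [549.69147 226.91649] 0.0414477014413785
366 ((475.7333679199219, 282.8260498046875), (141.88247680664062, 23.886091232299805), 53.33821487426758) [475.06573 281.999  ] 0.04152634545428338
```

View pics/c3.png

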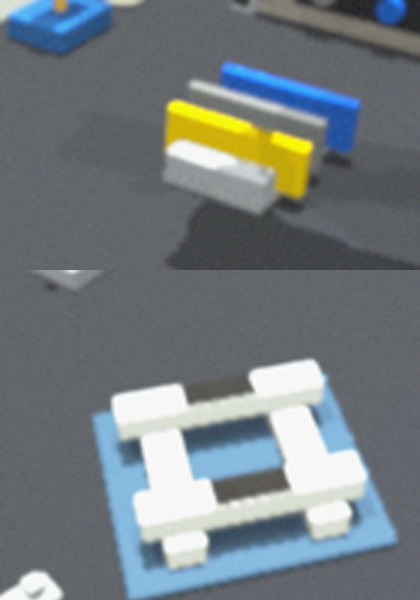

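play_rows(
  rows=[
    {"rot": [0,0,0],"offset": [0,0,-0.8],"gripper": 0.35},
    {"rot": [0,0,0],"offset": [0,0,-1.8],"gripper": 0.35},
    {"rot": [0,0,0],"offset": [0,0,-2.7],"gripper": 0.35},
    {"rot": [0,0,0],"offset": [0,0,-3.5],"gripper": 0.35},
    {"rot": [0,0,0],"offset": [0,0,-4.1],"gripper": 0.35},
    {"rot": [0,0,0],"offset": [0,0,-4.5],"gripper": 0.35},
    {"rot": [0,0,0],"offset": [0,0,-4.68],"gripper": 0.35},
    {"rot": [0,0,0],"offset": [0,0,-4.68],"gripper": 0.35},
    {"rot": [0,0,0],"offset": [0,0,-4.68],"gripper": 0.35},
    {"rot": [0,0,0],"offset": [0,0,-4.68],"gripper": 0},
    {"rot": [0,0,0],"offset": [0,0,-4.68],"gripper": 0},
    {"rot": [0,0,0],"offset": [0,0,-4.68],"gripper": 0},
    {"rot": [0,0,0],"offset": [0,0,-4.68],"gripper": 0},
    {"rot": [0,0,0],"offset": [0,0,-4.68],"gripper": 0},
    {"rot": [0,0,0],"offset": [0,0,-4.68],"gripper": 0},
    {"rot": [0,0,0],"offset": [0,0,-4.68],"gripper": 0},
  ],
)

```text
clock: 10.8
eef_pos: [0.5685, -0.1878, 0.0396]
tool_rot: [-3.141, 0.002, -3.114]
ft_force: [-0.4, -0.3, 6.6]
grip_width: 0.0125
grasp_force: 62.6
```

play_rows(
  rows=[
    {"rot": [0,0,0],"offset": [0,0,0.4],"gripper": 0},
    {"rot": [0,0,0],"offset": [0,0,1.1],"gripper": 0},
    {"rot": [0,0,0],"offset": [0,0,2.0],"gripper": 0},
    {"rot": [0,0,0],"offset": [0,0,2.7],"gripper": 0},
    {"rot": [0,0,0],"offset": [0,0.8,2.8],"gripper": 0},
    {"rot": [0,0,0],"offset": [-0.2,2.0,2.8],"gripper": 0},
    {"rot": [0,0,0],"offset": [-0.4,3.3,2.8],"gripper": 0},
    {"rot": [0,0,0],"offset": [-0.5,4.6,2.8],"gripper": 0},
    {"rot": [0,0,0],"offset": [-0.6,5.9,2.5],"gripper": 0},
    {"rot": [0,0,0],"offset": [-0.6,6.8,2.0],"gripper": 0},
    {"rot": [0,0,0],"offset": [-0.6,7.2,1.4],"gripper": 0},
    {"rot": [0,0,0],"offset": [-0.6,7.27,0.8],"gripper": 0},
    {"rot": [0,0,0],"offset": [-0.6,7.27,0.3],"gripper": 0},
    {"rot": [0,0,0],"offset": [-0.6,7.27,0.0],"gripper": 0},
    {"rot": [0,0,0],"offset": [-0.6,7.27,-0.15],"gripper": 0},
    {"rot": [0,0,0],"offset": [-0.6,7.27,-0.22],"gripper": 0},
    {"rot": [0,0,0],"offset": [-0.6,7.27,-0.26],"gripper": 0},
    {"rot": [0,0,0],"offset": [-0.6,7.27,-0.26],"gripper": 0},
    {"rot": [0,0,0],"offset": [-0.6,7.27,-0.26],"gripper": 0},
  ],
)

```text
clock: 12.38
eef_pos: [0.5501, 0.0304, 0.0313]
tool_rot: [-3.142, 0.001, -3.114]
ft_force: [1.0, 0.5, -1.0]
grip_width: 0.0129
grasp_force: 61.7
```

play_rows(
  rows=[
    {"rot": [0,0,0],"offset": [0,0,-0.03],"gripper": 0},
    {"rot": [0,0,0],"offset": [0,0,-0.06],"gripper": 0},
    {"rot": [0,0,0],"offset": [0,0,-0.06],"gripper": 0},
    {"rot": [0,0,0],"offset": [0,0,-0.06],"gripper": 0},
  ],
)

```text
clock: 12.72
eef_pos: [0.5501, 0.0305, 0.0295]
tool_rot: [-3.141, 0.001, -3.114]
ft_force: [-1.6, -0.1, 6.3]
grip_width: 0.0129
grasp_force: 62.6
```

play_rows(
  rows=[
    {"rot": [0,0,0],"offset": [0,0,0],"gripper": 0.35},
    {"rot": [0,0,0],"offset": [0,0,0],"gripper": 0.35},
    {"rot": [0,0,0],"offset": [0,0,0],"gripper": 0.35},
    {"rot": [0,0,0],"offset": [0,0,0],"gripper": 0.35},
    {"rot": [0,0,0],"offset": [0,0,0.3],"gripper": 0.35},
    {"rot": [0,0,0],"offset": [0,0,1.0],"gripper": 0.35},
    {"rot": [0,0,0],"offset": [0,0,2.0],"gripper": 0.35},
    {"rot": [0,0,0],"offset": [0,0.5,2.0],"gripper": 0},
    {"rot": [0,0,0],"offset": [0,1.5,2.0],"gripper": 0},
    {"rot": [0,0,0],"offset": [0,1.6,2.0],"gripper": 0},
    {"rot": [0,0,0],"offset": [0,1.6,1.4],"gripper": 0},
    {"rot": [0,0,0],"offset": [0,1.6,0.7],"gripper": 0},
    {"rot": [0,0,0],"offset": [0,1.6,0.25],"gripper": 0},
    {"rot": [0,0,0],"offset": [0,1.6,0.25],"gripper": 0},
  ],
)

```text
clock: 13.88
eef_pos: [0.5483, 0.0783, 0.0345]
tool_rot: [-3.141, -0.004, -3.113]
ft_force: [-0.8, 0.2, 0.3]
grip_width: -0.0001
grasp_force: 0.0
```

Run:
```python
from h import *
s=get_state();print(s['eef_pos'],s['tool_rot'],s['grip_width'],s['ft_force'])
p,d=snap('side','side3'); 
cv2.imwrite('pics/c4.png',cv2.resize(p[90:250,190:390],None,fx=3,fy=3,interpolation=2))
```

```text
[0.54827695 0.07832477 0.03446184] [-3.14100546 -0.00354942 -3.11270101] -0.00012665887462302443 [-0.78687031  0.2019269   0.33406713]
```

View pics/c4.png

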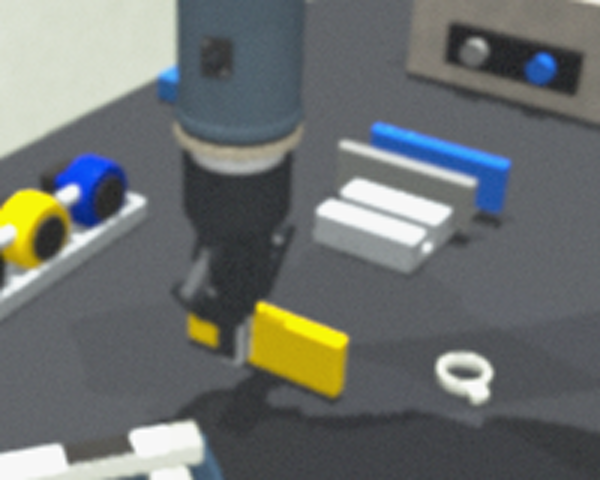

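The yellow board stands upright on its edge, fingers (shut) on the near side. Push it over toward −y.

play_rows(
  rows=[
    {"rot": [0,0,0],"offset": [0,-0.2,0],"gripper": 0},
    {"rot": [0,0,0],"offset": [0,-0.4,0],"gripper": 0},
    {"rot": [0,0,0],"offset": [0,-0.55,0],"gripper": 0},
    {"rot": [0,0,0],"offset": [0,-0.7,0],"gripper": 0},
    {"rot": [0,0,0],"offset": [0,-0.82,0.05],"gripper": 0},
    {"rot": [0,0,0],"offset": [0,-0.94,0.1],"gripper": 0},
    {"rot": [0,0,0],"offset": [0,-1.06,0.1],"gripper": 0},
    {"rot": [0,0,0],"offset": [0,-1.18,0.1],"gripper": 0},
    {"rot": [0,0,0],"offset": [0,-1.3,0.1],"gripper": 0},
    {"rot": [0,0,0],"offset": [0,-1.42,0.1],"gripper": 0},
    {"rot": [0,0,0],"offset": [0,-1.54,0.1],"gripper": 0},
    {"rot": [0,0,0],"offset": [0,-1.54,0.1],"gripper": 0},
    {"rot": [0,0,0],"offset": [0,-1.54,2],"gripper": 0},
    {"rot": [0,0,0],"offset": [0,-1.54,3.5],"gripper": 0.9},
    {"rot": [0,0,0],"offset": [0,0,3.5],"gripper": 0.9},
    {"rot": [0,0,0],"offset": [0,1.3,3.5],"gripper": 0.9},
    {"rot": [0,0,0],"offset": [0,2.6,3.5],"gripper": 0.9},
    {"rot": [0,0,0],"offset": [0,3.9,3.5],"gripper": 0.9},
    {"rot": [0,0,0],"offset": [0,5.2,3.5],"gripper": 0.9},
    {"rot": [0,0,0],"offset": [0,5.2,3.5],"gripper": 0.9},
  ],
)

```text
clock: 15.6
eef_pos: [0.5476, 0.2453, 0.1425]
tool_rot: [3.134, 0.001, -3.103]
ft_force: [-1.5, 0.6, 0.5]
grip_width: 0.0769
grasp_force: 0.0
```

Run:
```python
from h import *
s=get_state();print(s['eef_pos'],s['tool_rot'],s['grip_width'],s['ft_force'])
p,d=snap('side','side4'); t,dt=snap('top','top4')
for n,q,dd in(('top',t,dt),('side',p,d)):
    P=cloud(n,dd);h=cv2.cvtColor(q,cv2.COLOR_BGR2HSV);m=(abs(h[...,0].astype(int)-27)<8)&(h[...,1]>110)&(h[...,2]>80)&(P[...,0]<.66)&(P[...,0]>.4)&(abs(P[...,1])<.2)&(P[...,2]>.009)&(P[...,2]<.06)
    Q=P[m][:,:2].astype(np.float32)*1000; print(n,len(Q),cv2.minAreaRect(Q),np.median(Q,0),np.median(P[m][:,2]))
cv2.imwrite('pics/c5.png',cv2.hconcat([cv2.resize(p[130:250,190:370],None,fx=2.2,fy=2.2),cv2.resize(t[160:280,180:360],None,fx=2.2,fy=2.2)]))
```

```text
[0.54755653 0.24526825 0.14247753] [ 3.13406837e+00  9.88560172e-04 -3.10326956e+00] 0.07688467144419005 [-1.52398987  0.58178292  0.48239225]
top 100 ((599.7365112304688, -0.12053871154785156), (39.17266082763672, 47.08076858520508), 0.519928514957428) [608.74915  -10.823357] 0.013339424188439052
side 736 ((552.7238159179688, 0.2358245849609375), (140.2564239501953, 53.61602020263672), 1.7576987743377686) [548.0415      2.6070893] 0.013114469972941873
```

View pics/c5.png

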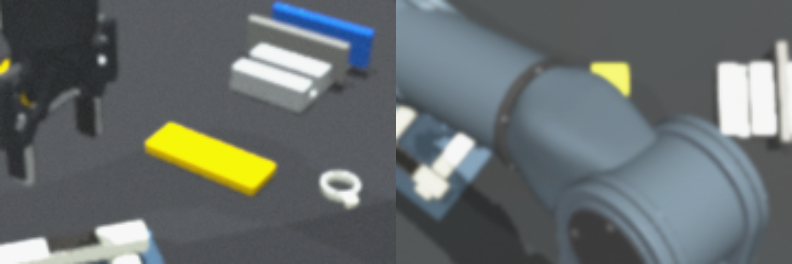

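play_rows(
  rows=[
    {"rot": [0,0,0],"offset": [0,-1.3,0],"gripper": 1},
    {"rot": [0,0,0],"offset": [0,-2.6,0],"gripper": 1},
    {"rot": [0,0,0],"offset": [0,-3.9,0],"gripper": 1},
    {"rot": [0,0,0],"offset": [0,-5.2,0],"gripper": 1},
    {"rot": [0,0,0],"offset": [0,-6.5,0],"gripper": 1},
    {"rot": [0,0,0],"offset": [0,-7.4,0],"gripper": 1},
    {"rot": [0,0,0],"offset": [0,-7.82,-0.5],"gripper": 1},
    {"rot": [0,0,0],"offset": [0,-7.82,-1.5],"gripper": 1},
    {"rot": [0,0,0],"offset": [0,-7.82,-2.4],"gripper": 1},
    {"rot": [0,0,0],"offset": [0,-7.82,-2.65],"gripper": 1},
    {"rot": [0,0,0],"offset": [0,-7.82,-2.65],"gripper": 1},
    {"rot": [0,0,0],"offset": [0,-7.82,-2.65],"gripper": 1},
  ],
)

```text
clock: 16.7
eef_pos: [0.5497, -0.0003, 0.0623]
tool_rot: [-3.142, -0.0, -3.114]
ft_force: [-0.2, 0.7, -0.0]
grip_width: 0.0859
grasp_force: 0.0
```

play_rows(
  rows=[
    {"rot": [0,0,0],"offset": [0,0,-0.7],"gripper": 1},
    {"rot": [0,0,0],"offset": [0,0,-1.4],"gripper": 1},
    {"rot": [0,0,0],"offset": [0,0,-1.9],"gripper": 1},
    {"rot": [0,0,0],"offset": [0,0,-2.07],"gripper": 1},
    {"rot": [0,0,0],"offset": [0,0,-2.07],"gripper": 1},
    {"rot": [0,0,0],"offset": [0,0,-2.07],"gripper": 1},
    {"rot": [0,0,0],"offset": [0,0,-2.07],"gripper": 0},
    {"rot": [0,0,0],"offset": [0,0,-2.07],"gripper": 0},
    {"rot": [0,0,0],"offset": [0,0,-2.07],"gripper": 0},
    {"rot": [0,0,0],"offset": [0,0,-2.07],"gripper": 0},
    {"rot": [0,0,0],"offset": [0,0,-2.07],"gripper": 0},
    {"rot": [0,0,0],"offset": [0,0,-2.07],"gripper": 0},
    {"rot": [0,0,0],"offset": [0,0,-2.07],"gripper": 0},
    {"rot": [0,0,0],"offset": [0,0,-2.07],"gripper": 0},
  ],
)

```text
clock: 17.87
eef_pos: [0.5503, -0.0, 0.0009]
tool_rot: [-3.141, 0.002, -3.114]
ft_force: [-2.6, -0.6, 10.0]
grip_width: 0.0481
grasp_force: 61.4
```

play_rows(
  rows=[
    {"rot": [0,0,0],"offset": [0,0,0.3],"gripper": 0},
    {"rot": [0,0,0],"offset": [0,0,1.0],"gripper": 0},
    {"rot": [0,0,0],"offset": [0,0,2.0],"gripper": 0},
    {"rot": [0,0,0],"offset": [0,0,3.0],"gripper": 0},
    {"rot": [0,0,0],"offset": [0,0,3.8],"gripper": 0},
    {"rot": [0,0,-0.1],"offset": [-0.15,0.9,4],"gripper": 0},
    {"rot": [0,0,-0.2],"offset": [-0.3,2.0,4],"gripper": 0},
    {"rot": [0,0,-0.3],"offset": [-0.45,3.1,4],"gripper": 0},
    {"rot": [0,0,-0.4],"offset": [-0.6,4.2,4],"gripper": 0},
    {"rot": [0,0,-0.5],"offset": [-0.75,5.3,4],"gripper": 0},
    {"rot": [0,0,-0.58],"offset": [-0.9,6.4,4],"gripper": 0},
    {"rot": [0,0,-0.63],"offset": [-1.05,7.4,4],"gripper": 0},
    {"rot": [0,0,-0.665],"offset": [-1.19,8.1,4],"gripper": 0},
    {"rot": [0,0,-0.665],"offset": [-1.19,8.43,4],"gripper": 0},
    {"rot": [0,0,-0.665],"offset": [-1.19,8.43,4],"gripper": 0},
    {"rot": [0,0,-0.665],"offset": [-1.19,8.43,4],"gripper": 0},
    {"rot": [0,0,-0.665],"offset": [-1.19,8.43,3.5],"gripper": 0},
    {"rot": [0,0,-0.665],"offset": [-1.19,8.43,2.8],"gripper": 0},
    {"rot": [0,0,-0.665],"offset": [-1.19,8.43,2.3],"gripper": 0},
    {"rot": [0,0,-0.665],"offset": [-1.19,8.43,2.3],"gripper": 0},
  ],
)

```text
clock: 19.53
eef_pos: [0.5134, 0.2491, 0.066]
tool_rot: [-3.136, -0.001, 2.503]
ft_force: [-0.2, -0.5, -1.0]
grip_width: 0.048
grasp_force: 62.9
```

Run:
```python
from h import *
s=get_state();print(s['eef_pos'],s['tool_rot'],s['grip_width'],s['ft_force'])
p,d=snap('side','side5')
cv2.imwrite('pics/c6.png',cv2.resize(p[170:320,150:310],None,fx=3,fy=3,interpolation=2))
```

```text
[0.51336472 0.24906135 0.06603214] [-3.13630328e+00 -1.00916640e-03  2.50252864e+00] 0.04797148392290694 [-0.17422495 -0.5391494  -1.0487918 ]
```

View pics/c6.png

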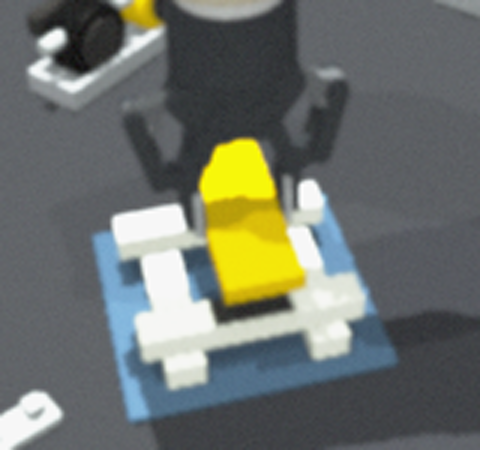

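play_rows(
  rows=[
    {"rot": [0,0,0],"offset": [0,0,-0.3],"gripper": 0},
    {"rot": [0,0,0],"offset": [0,0,-0.55],"gripper": 0},
    {"rot": [0,0,0],"offset": [0,0,-0.7],"gripper": 0},
    {"rot": [0,0,0],"offset": [0,0,-0.78],"gripper": 0},
    {"rot": [0,0,0],"offset": [0,0,-0.82],"gripper": 0},
    {"rot": [0,0,0],"offset": [0,0,-0.82],"gripper": 0},
    {"rot": [0,0,0],"offset": [0,0,-0.82],"gripper": 0},
  ],
)

```text
clock: 20.17
eef_pos: [0.5141, 0.2531, 0.0443]
tool_rot: [3.141, 0.0, 2.505]
ft_force: [-0.5, -0.3, -0.5]
grip_width: 0.0481
grasp_force: 63.0
```

play_rows(
  rows=[
    {"rot": [0,0,0],"offset": [0,0,-0.03],"gripper": 0},
    {"rot": [0,0,0],"offset": [0,0,-0.05],"gripper": 0},
    {"rot": [0,0,0],"offset": [0,0,-0.05],"gripper": 0},
    {"rot": [0,0,0],"offset": [0,0,-0.05],"gripper": 0},
  ],
)

```text
clock: 20.5
eef_pos: [0.5142, 0.2531, 0.0429]
tool_rot: [3.141, 0.0, 2.505]
ft_force: [-1.9, -0.0, 3.2]
grip_width: 0.0482
grasp_force: 63.4
```

Just touching. Release, rise and back away.

play_rows(
  rows=[
    {"rot": [0,0,0],"offset": [0,0,0],"gripper": 0.9},
    {"rot": [0,0,0],"offset": [0,0,0],"gripper": 0.9},
    {"rot": [0,0,0],"offset": [0,0,0],"gripper": 0.9},
    {"rot": [0,0,0],"offset": [0,0,0],"gripper": 0.9},
    {"rot": [0,0,0],"offset": [0,0,0],"gripper": 0.9},
    {"rot": [0,0,0],"offset": [0,0,0],"gripper": 0.9},
    {"rot": [0,0,0],"offset": [0,0,0.4],"gripper": 0.9},
    {"rot": [0,0,0],"offset": [0,0,1.2],"gripper": 0.9},
    {"rot": [0,0,0],"offset": [0,0,2.4],"gripper": 0.9},
    {"rot": [0,0,0],"offset": [0,0,3.6],"gripper": 0.9},
    {"rot": [0,0,0],"offset": [0,0,4.5],"gripper": 0.9},
    {"rot": [0,0,0],"offset": [0,-1.3,4.5],"gripper": 0.9},
    {"rot": [0,0,0],"offset": [0,-2.6,4.5],"gripper": 0.9},
    {"rot": [0,0,0],"offset": [0,-3.9,4.5],"gripper": 0.9},
    {"rot": [0,0,0],"offset": [0,-5.2,4.5],"gripper": 0.9},
    {"rot": [0,0,0],"offset": [0,-6.5,4.5],"gripper": 0.9},
    {"rot": [0,0,0],"offset": [0,-7.8,4.5],"gripper": 0.9},
    {"rot": [0,0,0],"offset": [0,-8,4.5],"gripper": 0.9},
    {"rot": [0,0,0],"offset": [0,-8,4.5],"gripper": 0.9},
    {"rot": [0,0,0],"offset": [0,-8,4.5],"gripper": 0.9},
  ],
)

```text
clock: 22.17
eef_pos: [0.5141, 0.013, 0.1783]
tool_rot: [3.141, 0.0, 2.504]
ft_force: [-0.5, 1.8, -0.5]
grip_width: 0.0772
grasp_force: 0.0
```

Run:
```python
from h import *
s=get_state();print(s['eef_pos'],s['ft_force'])
p,d=snap('side','side6'); t,dt=snap('top','top6')
P=cloud('top',dt);h=cv2.cvtColor(t,cv2.COLOR_BGR2HSV);near=(abs(P[...,0]-.515)<.1)&(abs(P[...,1]-.253)<.1)
Y=near&(h[...,1]>110)&(abs(h[...,0].astype(int)-27)<8)&(P[...,2]>.045)
for nm,m in(('board',Y),('white',near&(P[...,2]>.036)&(P[...,2]<.05)&(h[...,1]<80))):
    k,l,st,_=cv2.connectedComponentsWithStats(m.astype(np.uint8))
    for i in range(1,k):
        if st[i,4]>30: Q=P[l==i][:,:2].astype(np.float32)*1000; print(nm,len(Q),cv2.minAreaRect(Q),Q.mean(0),np.median(P[l==i][:,2]))
cv2.imwrite('pics/c7.png',cv2.hconcat([cv2.resize(p[170:320,150:310],None,fx=2.4,fy=2.4),cv2.resize(t[160:260,140:260],None,fx=3.6,fy=3.6)]))
```

```text
[0.51412966 0.01304727 0.17830149] [-0.53333875  1.84210922 -0.53335408]
board 720 ((513.3504638671875, 250.5360565185547), (48.761558532714844, 138.79412841796875), 53.40003967285156) [512.6695  250.29755] 0.055675555218935024
white 110 ((579.097900390625, 266.27642822265625), (43.85688781738281, 24.033952713012695), 53.374393463134766) [578.56964 266.17123] 0.0412124479297208
white 110 ((521.4519653320312, 188.8928985595703), (44.2675895690918, 23.380125045776367), 54.687522888183594) [521.6018  188.75002] 0.04203019862325302
white 109 ((504.235107421875, 321.2815246582031), (44.802398681640625, 23.424560546875), 52.8675537109375) [503.88092 320.9338 ] 0.041275473964268984
white 108 ((446.9420471191406, 244.07501220703125), (44.03736877441406, 23.62751007080078), 52.77400588989258) [446.7717 243.8159] 0.04230914057420018
```

View pics/c7.png

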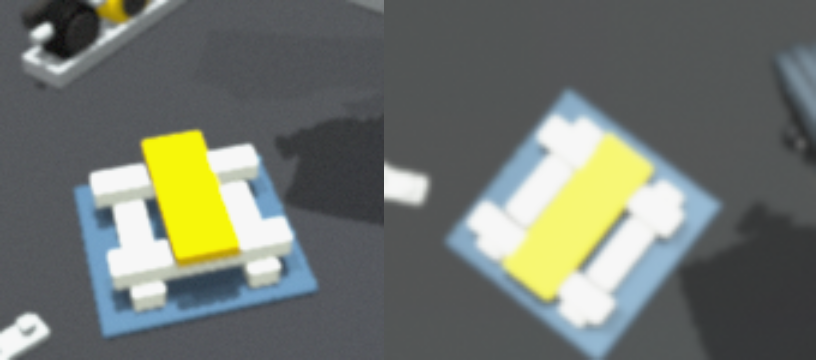

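Both pieces lie flat and within about 3 mm of their places.

```bash
python3 -c "
from plant import job; print(job.hand_in())"
```

```text
the job is handed in; nothing more can be done
None
```

The crib is finished and the job was handed in at about 22 s: the white slat and the yellow board lie flat, released and within about 3 mm of their places in the last camera measurements; the hand-in returned no verdict.

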